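Fit the T-handle on the microscope stage unit's square spindle

TASK

Pull the cabinet drawer out to its stop and leave it open, take out the blue T-handle, and push it fully home, flush on the collar, on the leaning square spindle of the white stage unit so that the stage can be wound by hand. Do not push aside the green slide box or the amber jar.

Things in the scene. Friction and masses are not known exactly. Their poses are not given: they have to be found in the camera images.
- cab_drawer0 (a joint): the drawer of the low accessory cabinet (grey box 260 x 260 x 100 high, white drawer front; it stands on either the left or the right side of the bench). Value in m: 0 is shut, 0.182 is the stop, pulled fully out towards the robot. Runs with about 1 N of friction
- cab_drawer0_handle (a point): middle of the drawer's steel bar handle: a level bar 11 diameter, 120 long, its middle line 35 in front of the drawer front, 62 above the bench and 38 below the cabinet's top. Moves with the drawer. x points into the cabinet (the drawer opens along -x), y along the bar, z up
- cab: the accessory cabinet itself, fixed; origin at the centre of its underside, x pointing to its back (front edge at x = -130), z up. The drawer floor is 22 above the bench, the drawer's side walls (6 thick) reach up to 78 above the bench; inside, the drawer is about 215 deep and 218 wide, with a small black round knob, 30 high, along its +y side
- t_handle: loose blue T-handle with steel arms, about 300 g, lying bore-down in the drawer's front half: hub 36 x 36, 54 high; round arms (16 to 20 thick) along +x and -x at height 42, 110 over all. Origin: centre of the hub's underside = mouth of the square bore, 21.7 wide, 33 deep, parallel to the hub's flats, with 2 chamfer. z up through the hub, x along the arms
- hub_grip (a point): point to grip the T-handle: on the hub's axis, 41 above its underside (13 below its top); same axes as the T-handle. The hub's plain flats on its +y and -y sides, 36 apart, are free for the fingers
- stage_unit: white wedge-shaped manual stage unit, fixed, on the side of the bench where the cabinet is not: 370 long, 160 wide, with a black specimen stage on its back part, top about 210 above the bench. Origin on the bench under its back part, x to its back. Its front deck slopes 26 degrees, facing the robot, and carries the spindle, 190 in front of the origin
- spindle_seat (a point): foot of the steel square spindle, on a black collar (60 diameter), 140 above the bench. z is the spindle's axis, leaning 26 degrees from vertical to the robot's side. x and y are square to its flats; its turn about z differs each time (stiff to turn). Spindle 20 x 20, 28 long, the last 4 tapered to 14 x 14. With the T-handle home its origin lies here; any of the four quarter turns is good
- spindle_tip (a point): free end of the square spindle, on its axis, 28 from spindle_seat; same axes
- slide_box: green slide box with a white band, 85 x 50 x 34, lying between the cabinet and the stage unit; leave it alone. Origin at the centre of its underside
- stain_jar: amber jar with a white cap, 54 diameter, 85 high, standing between the cabinet and the stage unit, further back; leave it alone. Origin at the centre of its underside

How it is judged:
By the outcome, as a careful person would: the job done as asked, in the order asked, and still so for the second after the job is handed in, with the robot touching nothing.
It also fails if it takes over 67 s, if anything falls off the work surface, if the arm or the gripper's body presses on something with over 40 N, if the wrist force passes 120 N, or if a joint passes its speed limit or range.

ROBOT

A 6-joint arm with a two-finger parallel gripper is mounted at the origin on the work surface. World frame = base frame: x ahead of the robot, y to its left, z up, the work surface at z = 0. Lengths are in m, angles in degrees, forces in N, time in s.
With the tool pointing down it reaches from about 0.25 to 0.775 m from the base axis. Payload 8.9 kg.
Tool frame: the origin (TCP) lies between the finger pads; the fingertips stand 8 mm ahead of it and the grasp point (between the pads) lies 11 mm behind it (tcp_to_tips is the z of the fingertips in the tool frame, in m); z points along the fingers, y is the line along which they close (so a half turn about z gives the same grasp; the last joint's range is limited). The gripper opens to 85 mm and grips with 20 to 120 N. Pads are 22 mm wide; open, the fingers measure 114 mm over their backs; the gripper's body (76 mm by 85 mm) begins 54 mm behind the grasp point. The pads swing forward as they close: fully open they stand 13 mm farther back than shut.
Start: joints at [-82.409, 16.656, -8.789, 64.555, 0, 82.019], TCP at [0.141, -0.506, 0.239] pointing down, gripper open.
Joint ranges: [-144.48, 144.48], [-52.06, 99.96], [-74.48, 78.29], [-112.23, 115.85], [-86.99, 84.42], [-180, 180]. Speed limits (degrees/s): [127.2, 127.2, 159.86, 180, 180, 180].

INTERFACE

Orientations are given as [roll, pitch, yaw] about the fixed x, y, z axes, in that order (R = Rz(yaw) Ry(pitch) Rx(roll)).
In Python, from plant import get_obs, camera, camera_info, close_job, tcp_to_tips gives the robot as it stands. The module is installed in compiled form; this text tells all that it offers.
- The arm moves only by the tool move_arm, never from a script. Its argument "targets" is a list of rows, each a list of 4 numbers: the shift along the tool's x, y, z in units of 40 mm (1.0 is 40 mm), then the turn about the tool's z in units of 5 degrees (1.0 is 5 degrees). A call has 1 to 8 rows; each row shifts and turns the commanded pose from where the row before left it, along the tool's axes as they then stand; what a row does not reach is not made up. A row lasts 1/12 s, in which the tool goes at most 41.7 mm and 7.16 degrees, less where a joint would pass 70% of its speed; a pose out of reach is approached as far as the arm can. A call is refused whole if a number of a shift passes 1 or a number of a turn 1, either way. A call with a gripper value outside its range is refused whole. "claw" is the finger opening in mm, from 0 to 85.4, set as the call begins (left out, the last holds). The fingers move at their own pace and stop on an object; "squeeze" is the grip in N (left out, the last holds). Time passes only in rows, so rows that do not move let the fingers close. It gives the time, the measured TCP pose, the force, the opening and the grip force at its end, in the units of the state.
- get_obs(): the state, without advancing time (a new reading comes with each control period).
- camera(name): name is "scene" or "top" or "wrist"; returns the picture (400x640x3 uint8, blue, green, red); there is no depth.
- camera_info(name): a dict with "mtx" (3x3 intrinsics, pixels), "k1" (the pictures are not rectified: a ray, as slopes to the right and down, at radius r is drawn at 1 + k1 r^2 times it, then the intrinsics apply), "position" and "rotation" of the camera in the world. Camera axes: x right, y down, z forward; pixel columns grow to the right and rows downward; lengths in m; the calibration is good to about 2 mm. A picture is of the moment at which its call begins: read the wrist's pose just before it. camera_info takes no time and is no camera call; for the wrist camera it gives the pose at the moment of the call.
- close_job(): hands the job in; it is judged then, once.
The state is a dict: "clock": time; "q": joint angles; "joint_velocities": joint speeds; "joint_efforts": joint torques, N m; "ee_pos": TCP position; "ee_rot": TCP orientation; "wrist_force": force on the tool from outside, world axes, zero at the start; "moment": the same for the moment, N m; "opening": finger opening in m; "gripper_force": force on a finger pad.
Only numpy, scipy, OpenCV 4.12 (cv2) and the standard library are available. Lean on these libraries where they do the work, as an engineer would, in place of code of your own. Each camera call takes 0.05 s, during which the arm holds its last target. There are 200 camera calls.

## Working session

There is one attempt and no reset: what is moved stays moved. The work goes in short steps, Python scripts to look and compute and a tool call to move; the robot and the scene stay as the last step left them, time stands still between calls to the robot, and variables do not carry over. Pictures are saved under pics/ and viewed, at most 13 in all, crops included, and the job is handed in when it is done.

Besides the shell and the picture viewer there is one more tool, called after ">>>" by a JSON object that holds its "name" and its "arguments", one argument or row to a line. move_arm: Moves the arm, as the interface text tells. Its arguments: {"type":"object","properties":{"targets":{"type":"array"},"claw":{"type":"number"},"squeeze":{"type":"number"}},"required":["targets"]}

```bash
mkdir -p pics; cat > h.py <<'E'
import numpy as np, cv2
from plant import get_obs, camera, camera_info, close_job, tcp_to_tips
from scipy.spatial.transform import Rotation as R
def ray(ci,u,v):
    K=np.array(ci["mtx"]); xd=(u-K[0,2])/K[0,0]; yd=(v-K[1,2])/K[1,1]
    x,y=xd,yd
    for _ in range(20):
        s=1+ci["k1"]*(x*x+y*y); x,y=xd/s,yd/s
    d=np.array(ci["rotation"])@np.array([x,y,1.]); return np.array(ci["position"]),d
def onz(ci,u,v,z):
    o,d=ray(ci,u,v); return o+d*(z-o[2])/d[2]
def proj(ci,p):
    c=np.array(ci["rotation"]).T@(np.array(p)-np.array(ci["position"])); x,y=c[:2]/c[2]
    s=1+ci["k1"]*(x*x+y*y); K=np.array(ci["mtx"]); return K[0,0]*x*s+K[0,2],K[1,1]*y*s+K[1,2]
E
python3 - <<'E'
from h import *
o=get_obs(); print({k:np.round(v,3) for k,v in o.items()},tcp_to_tips)
for n in("scene","top","wrist"):
    ci=camera_info(n); print(n,{k:np.round(v,3).tolist() for k,v in ci.items()})
    cv2.imwrite(f"pics/{n}0.png",camera(n))
E
```

```text
{'clock': np.float64(0.0), 'q': array([-8.2408e+01,  1.6689e+01, -8.8290e+00,  6.4555e+01,  2.0000e-03,
        8.2022e+01]), 'joint_velocities': array([-0.012, -0.01 , -0.015, -0.002, -0.076, -0.004]), 'joint_efforts': array([ 0.0000e+00, -5.3714e+01,  3.3137e+01,  1.6000e-02, -0.0000e+00,
        0.0000e+00]), 'ee_pos': array([ 0.141, -0.505,  0.239]), 'ee_rot': array([-1.79928e+02, -1.20000e-02,  1.55700e+01]), 'wrist_force': array([-0.076,  0.397, -0.369]), 'moment': array([ 0.033, -0.037, -0.005]), 'gripper_force': np.float64(0.0), 'opening': np.float64(0.085)} 0.008
scene {'mtx': [[424.459, 0.0, 327.491], [0.0, 424.459, 198.201], [0.0, 0.0, 1.0]], 'k1': 0.027, 'position': [0.847, -0.5, 0.966], 'rotation': [-146.865, -0.531, 27.37]}
top {'mtx': [[416.732, 0.0, 319.675], [0.0, 416.732, 190.476], [0.0, 0.0, 1.0]], 'k1': -0.049, 'position': [0.461, -0.022, 0.926], 'rotation': [-168.172, -0.258, -77.452]}
wrist {'mtx': [[310.598, 0.0, 323.92], [0.0, 310.598, 199.812], [0.0, 0.0, 1.0]], 'k1': -0.014, 'position': [0.205, -0.488, 0.373], 'rotation': [165.095, 0.073, -74.494]}
```

View pics/top0.png

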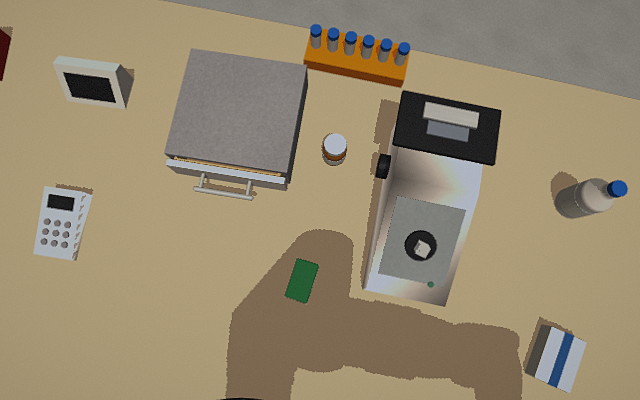

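View pics/scene0.png

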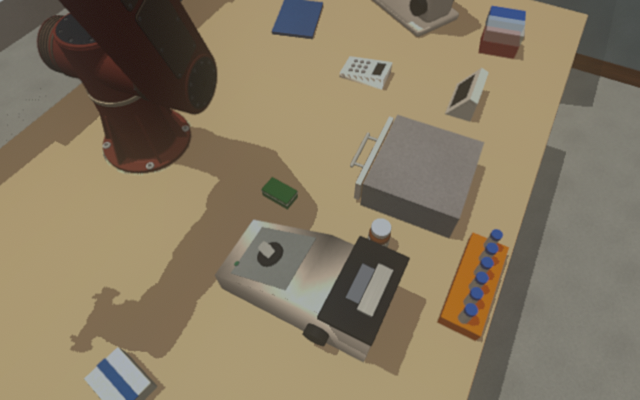

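The top view shows the cabinet at left with its handle bar from about (196,190) to (252,197). The stage unit is at right with the spindle near (422,249). The green box is at (302,281) and the jar at (335,148). The scene view agrees: handle (363,151), spindle (267,250).

```bash
sed -i 's/np.array(ci\["rotation"\])/R.from_euler("xyz",ci["rotation"],degrees=True).as_matrix()/' h.py
python3 - <<'E'
from h import *
t=cv2.imread("pics/top0.png"); s=cv2.imread("pics/scene0.png")
z=lambda im,x,y,w,h,k:cv2.resize(im[y:y+h,x:x+w],None,fx=k,fy=k,interpolation=cv2.INTER_CUBIC)
a=z(t,160,130,140,80,5.0)[:400,:700]
b=np.hstack([z(t,395,225,50,40,8)[:200*2,:400],z(s,240,232,50,40,8)[:400,:400]])
im=np.zeros((600,800,3),np.uint8); im[:280,:490]=z(t,160,130,140,80,3.5); im[280:600]=b[:320]
cv2.imwrite("pics/crop0.png",im)
ci=camera_info("top"); cs=camera_info("scene")
for p in[(196,190),(252,197)]: print(onz(ci,*p,.062))
print(onz(ci,422,247,.165),onz(cs,267,249,.165), onz(ci,302,281,.034),onz(ci,335,143,.085))
E
```

```text
[0.58176741 0.27008486 0.062     ]
[0.59316498 0.1498289  0.062     ]
[ 0.55487948 -0.19581144  0.165     ] [ 0.55973139 -0.20297449  0.165     ] [0.44652349 0.00854662 0.034     ] [0.74055575 0.00307516 0.085     ]
```

View pics/crop0.png

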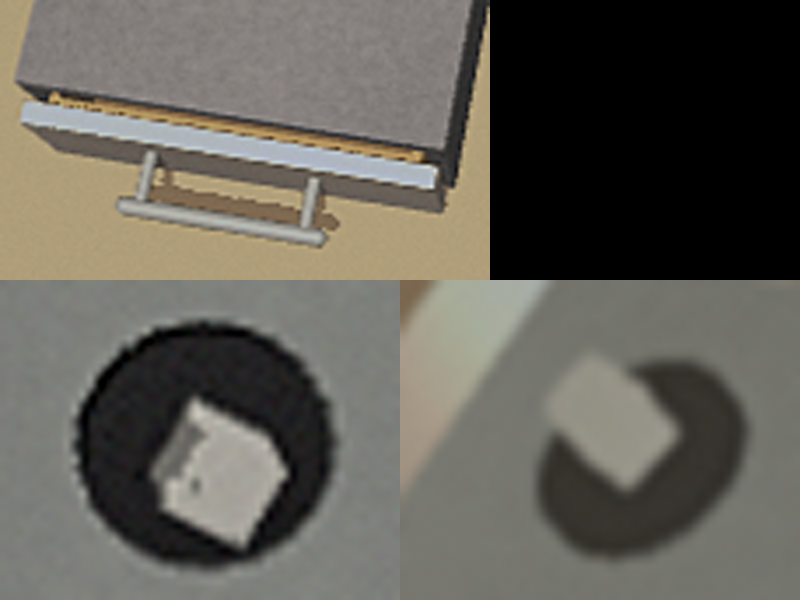

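The crop shows the bar ends at top-view pixels (194.3,188.9) and (252.6,198.3). It also shows the spindle tip face turned by a clear angle in its collar. I'll turn the tool first so that it closes along the drawer direction.

>>> {"name": "move_arm", "arguments": {
  "targets": [
    [0, 0, 0, -1],
    [0, 0, 0, -1],
    [0, 0, 0, -1],
    [0, 0, 0, -1],
    [0, 0, 0, -1],
    [0, 0, 0, -1],
    [0, 0, 0, -1],
    [0, 0, 0, -1]
  ],
  "claw": 32
}}

```text
clock: 0.82
ee_pos: [0.1409, -0.5056, 0.2391]
ee_rot: [-180.0, -0.0, 55.8]
wrist_force: [-0.1, -0.5, -0.0]
opening: 0.0319
gripper_force: 0.0
```

>>> {"name": "move_arm", "arguments": {
  "targets": [
    [0, 0, 0, -1],
    [0, 0, 0, -1],
    [0, 0, 0, -1],
    [0, 0, 0, -1],
    [0, 0, 0, -1],
    [0, 0, 0, -1],
    [0, 0, 0, -1],
    [0, 0, 0, -1]
  ]
}}

```text
clock: 1.48
ee_pos: [0.1409, -0.5055, 0.2391]
ee_rot: [180.0, -0.0, 95.8]
wrist_force: [-0.2, 0.1, 1.2]
opening: 0.0317
gripper_force: 0.0
```

```bash
cat >> h.py <<'E'
def go(p):
    "shift to world TCP target p in tool units of 40 mm"
    o=get_obs(); return R.from_euler("xyz",o["ee_rot"],degrees=True).inv().apply(np.array(p)-o["ee_pos"])/.04
E
python3 - <<'E'
from h import *
ci=camera_info("top")
a,b=onz(ci,194.6,189.0,.062),onz(ci,252.3,198.2,.062); m=(a+b)/2; d=a-b
print(m,np.linalg.norm(d),"cab yaw",np.degrees(np.arctan2(-d[0],d[1])))
o=get_obs(); print(o["ee_pos"],o["ee_rot"]); print(go([m[0],m[1],.16]))
E
```

```text
[0.58700447 0.21108964 0.062     ] 0.12527815877336834 cab yaw 3.4771882587328364
[ 0.14092686 -0.50553815  0.23907028] [ 1.79999900e+02 -3.08009537e-02  9.58203754e+01]
[16.69134979 12.91127728  1.98575254]
```

>>> {"name": "move_arm", "arguments": {
  "targets": [
    [0.795, 0.615, 0.05, 0],
    [0.795, 0.615, 0.05, 0],
    [0.795, 0.615, 0.05, 0],
    [0.795, 0.615, 0.05, 0],
    [0.795, 0.615, 0.05, 0],
    [0.795, 0.615, 0.05, 0],
    [0.795, 0.615, 0.05, 0]
  ]
}}

```text
clock: 2.07
ee_pos: [0.2912, -0.2656, 0.2252]
ee_rot: [180.0, 0.0, 95.5]
wrist_force: [1.2, -1.0, 0.0]
opening: 0.0317
gripper_force: 0.0
```

>>> {"name": "move_arm", "arguments": {
  "targets": [
    [0.795, 0.615, 0.05, 0],
    [0.795, 0.615, 0.05, 0],
    [0.795, 0.615, 0.05, 0],
    [0.795, 0.615, 0.05, 0],
    [0.795, 0.615, 0.05, 0],
    [0.795, 0.615, 0.05, 0],
    [0.795, 0.615, 0.05, 0]
  ]
}}

```text
clock: 2.65
ee_pos: [0.4411, -0.0271, 0.2112]
ee_rot: [180.0, 0.0, 95.6]
wrist_force: [0.6, -0.9, -0.7]
opening: 0.0319
gripper_force: 0.0
```

>>> {"name": "move_arm", "arguments": {
  "targets": [
    [0.795, 0.615, 0.05, 0],
    [0.795, 0.615, 0.05, 0],
    [0.795, 0.615, 0.05, 0],
    [0.795, 0.615, 0.05, 0],
    [0.795, 0.615, 0.05, 0],
    [0.795, 0.615, 0.05, 0],
    [0.795, 0.615, 0.05, 0],
    [0, 0, 0, 0]
  ]
}}

```text
clock: 3.32
ee_pos: [0.5925, 0.2145, 0.1954]
ee_rot: [180.0, -0.1, 95.8]
wrist_force: [-2.4, -0.1, -0.2]
opening: 0.0319
gripper_force: 0.0
```

```bash
python3 - <<'E'
from h import *
o=get_obs(); print(o["ee_pos"],o["ee_rot"],o["q"]); ci=camera_info("wrist"); print(ci["position"],ci["rotation"]); cv2.imwrite("pics/w1.png",camera("wrist"))
E
```

```text
[0.59247002 0.21452351 0.19543747] [ 1.79975854e+02 -9.83406548e-02  9.57964640e+01] [1.32131725e+01 2.95511071e+01 4.26833545e+00 6.46805903e+01
 9.44010241e-02 9.74167594e+01]
[0.58683581 0.27894439 0.32970748] [ 1.65137628e+02 -8.63703480e-02  5.72689523e+00]
```

View pics/w1.png

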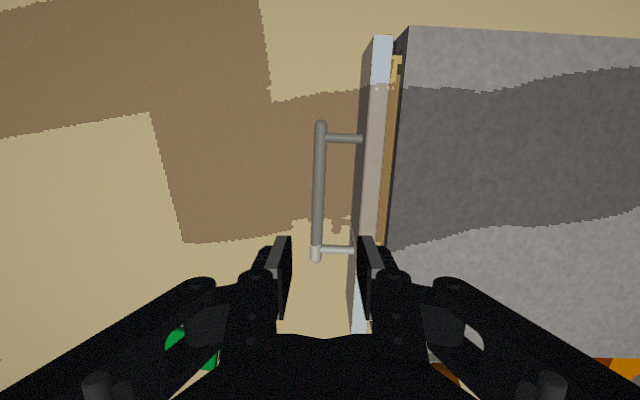

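The wrist view shows the bar from (320,122) to (316,260), between the finger columns. The drawer front's top edge runs from (373,36) to (352,332).

```bash
python3 - <<'E'
from h import *
ci=camera_info("wrist")
a,b=onz(ci,320.5,122.5,.062),onz(ci,315.8,260,.062); m=(a+b)/2; d=a-b
print(a,b,m,np.linalg.norm(d),np.degrees(np.arctan2(-d[0],d[1])))
for z in(.095,.1):
  a,b=onz(ci,393,37,z),onz(ci,374,240,z); d=a-b; print(a,b,np.degrees(np.arctan2(-d[0],d[1])))
print(go([m[0],m[1],.054]))
E
```

```text
[0.58311059 0.27190273 0.062     ] [0.5908428 0.1463774 0.062    ] [0.5869767  0.20914007 0.062     ] 0.1257632560799073 3.5248970712710226
[0.62757964 0.33456879 0.095     ] [0.63550906 0.18474391 0.095     ] 3.0295279988089487
[0.62668425 0.33333509 0.1       ] [0.6344448  0.18670076 0.1       ] 3.029527998808943
[-0.06230702 -0.1013474   3.54004455]
```

>>> {"name": "move_arm", "arguments": {
  "targets": [
    [-0.06, -0.105, 0.1, 0.48],
    [0, 0, 0.7, 0],
    [0, 0, 0.7, 0],
    [0, 0, 0.7, 0],
    [0, 0, 0.7, 0],
    [0, 0, 0.64, 0],
    [0, 0, 0, 0]
  ]
}}

```text
clock: 3.95
ee_pos: [0.5859, 0.2053, 0.0537]
ee_rot: [-180.0, 0.0, 93.1]
wrist_force: [-0.6, -0.2, 0.1]
opening: 0.0317
gripper_force: 0.0
```

>>> {"name": "move_arm", "arguments": {
  "targets": [
    [0, 0, 0, 0],
    [0, 0, 0, 0],
    [0, 0, 0, 0],
    [0, 0, 0, 0]
  ],
  "claw": 0,
  "squeeze": 40
}}

```text
clock: 4.28
ee_pos: [0.586, 0.2055, 0.0559]
ee_rot: [-180.0, 0.1, 93.1]
wrist_force: [-1.1, -3.3, -1.6]
opening: 0.0092
gripper_force: 39.1
```

>>> {"name": "move_arm", "arguments": {
  "targets": [
    [0, -0.3, 0, 0],
    [0, -0.6, 0, 0],
    [0, -0.7, 0, 0],
    [0, -0.7, 0, 0],
    [0, -0.7, 0, 0],
    [0, -0.7, 0, 0],
    [0, -0.5, 0, 0],
    [0, -0.25, 0, 0]
  ]
}}

```text
clock: 4.95
ee_pos: [0.4127, 0.1959, 0.0569]
ee_rot: [179.4, 0.1, 93.1]
wrist_force: [41.9, -6.1, -33.9]
opening: 0.0091
gripper_force: 39.4
```

>>> {"name": "move_arm", "arguments": {
  "targets": [
    [0, -0.08, 0, 0],
    [0, -0.05, 0, 0],
    [0, -0.05, 0, 0],
    [0, 0, 0, 0],
    [0, 0, 0, 0]
  ]
}}

```text
clock: 5.37
ee_pos: [0.4127, 0.196, 0.0572]
ee_rot: [178.9, 0.1, 93.0]
wrist_force: [39.7, -7.0, -39.6]
opening: 0.0096
gripper_force: 39.1
```

>>> {"name": "move_arm", "arguments": {
  "targets": [
    [0, 0.1, 0, 0],
    [0, 0, 0, 0]
  ]
}}

```text
clock: 5.53
ee_pos: [0.4128, 0.1959, 0.057]
ee_rot: [179.3, 0.1, 93.1]
wrist_force: [24.7, -6.2, -19.8]
opening: 0.0092
gripper_force: 41.0
```

>>> {"name": "move_arm", "arguments": {
  "targets": [
    [0, 0, 0, 0],
    [0, 0, 0, 0],
    [0, 0, 0, 0]
  ],
  "claw": 32
}}

```text
clock: 5.78
ee_pos: [0.405, 0.1963, 0.0558]
ee_rot: [-180.0, -0.0, 93.2]
wrist_force: [-0.0, -0.3, 0.1]
opening: 0.0323
gripper_force: 0.0
```

>>> {"name": "move_arm", "arguments": {
  "targets": [
    [0, 0, -0.5, 0],
    [0, 0, -0.8, 0],
    [0, 0, -0.8, 0],
    [0, 0, -0.8, 0],
    [-0.6, 0, -0.8, 0],
    [-0.6, 0, -0.4, 0],
    [-0.4, 0, 0, 0],
    [0, 0, 0, 0]
  ],
  "claw": 80
}}

```text
clock: 6.45
ee_pos: [0.4092, 0.1307, 0.2209]
ee_rot: [179.9, 0.0, 93.1]
wrist_force: [-0.2, 0.0, -0.0]
opening: 0.0794
gripper_force: 0.0
```

```bash
python3 - <<'E'
from h import *
o=get_obs(); print(o["ee_pos"],o["ee_rot"],o["q"],o["wrist_force"]); ci=camera_info("wrist"); print(ci["position"],ci["rotation"]); a=camera("wrist");b=camera("top")
cv2.imwrite("pics/w2.png",a);cv2.imwrite("pics/t2.png",b)
im=np.zeros((600,800,3),np.uint8); im[:400,:640]=a; im[400:,:400]=b[130:330,130:530]; 
im[400:,400:]=0
cv2.imwrite("pics/c2.png",im)
E
```

```text
[0.40924761 0.13066774 0.22094182] [1.79876862e+02 1.97111265e-02 9.30816422e+01] [ 7.96020413e+00  6.91543753e+00 -2.41455946e+01  5.88179527e+01
 -3.01117910e-02  9.48785090e+01] [-0.20849269  0.02539759 -0.00800352]
[0.40642516 0.19559297 0.35505199] [165.02196462  -0.18053298   3.01301109]
```

View pics/c2.png

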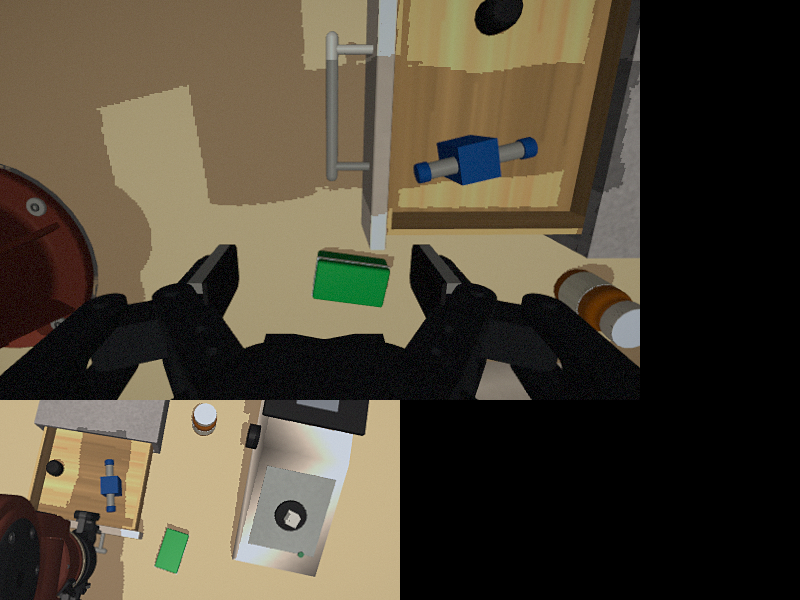

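The drawer is open and the jar and box are untouched. In the wrist picture the T-handle hub top is near (481,161), with arm ends at (422,172) and (530,148). The bar runs from (331,33) to (332,180).

```bash
python3 - <<'E'
from h import *
ci=camera_info("wrist"); im=cv2.imread("pics/w2.png"); hsv=cv2.cvtColor(im,cv2.COLOR_BGR2HSV)
a,b=onz(ci,331.5,33,.062),onz(ci,332,180,.062); print("bar",(a+b)/2, (a-b))
m=cv2.inRange(hsv,(105,120,40),(125,255,255)); m[:, :400]=0; m[230:]=0
n,l,st,ce=cv2.connectedComponentsWithStats(m)
for i in range(1,n):
    if st[i,4]>30: print(st[i],ce[i], onz(ci,*ce[i],.064))
blk=[i for i in range(1,n) if st[i,4]>30]
big=max(blk,key=lambda i:st[i,4]); mb=(l==big).astype(np.uint8)
c=max(cv2.findContours(mb,0,2)[0],key=cv2.contourArea); print(cv2.approxPolyDP(cv2.convexHull(c),2.5,True)[:,0].tolist())
# brightness split within hub
v=hsv[...,2][mb>0]; print(np.percentile(v,[5,25,50,75,95]))
cr=cv2.resize(im[120:200,400:550],None,fx=5,fy=5,interpolation=cv2.INTER_CUBIC); cv2.imwrite("pics/c3.png",cr)
E
```

```text
bar [0.41299677 0.20320515 0.062     ] [-0.00802162  0.12755131  0.        ]
[ 437  135   64   50 2138] [472.42048644 157.90364827] [0.54693706 0.16783929 0.064     ]
[517 137  21  22 254] [529.05905512 146.68110236] [0.59815406 0.18111877 0.064     ]
[414 162  18  21 279] [422.36200717 172.04301075] [0.50176393 0.15200211 0.064     ]
[[496, 138], [499, 176], [465, 184], [445, 176], [437, 143], [470, 135]]
[ 45.  57. 103. 106. 108.]
```

View pics/c3.png

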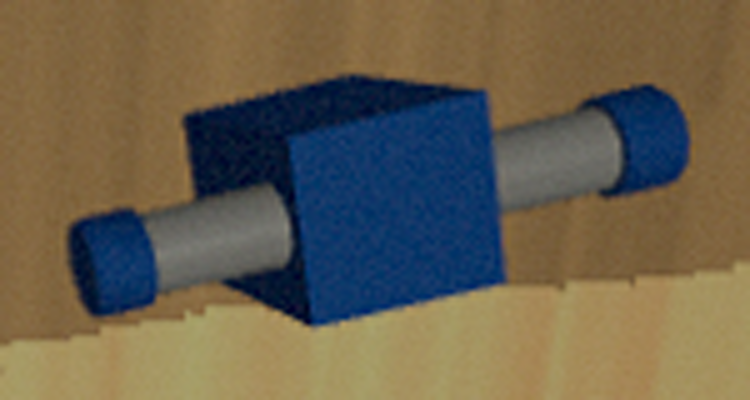

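The crop gives the hub-top corners at picture pixels (457.8,147.2), (497.4,138.4), (501,176.2) and (462.4,185).

```bash
python3 - <<'E'
from h import *
ci=camera_info("wrist")
P=[onz(ci,*p,.076) for p in[(457.8,147.2),(497.4,138.4),(501,176.2),(462.4,185)]]
c=sum(P)/4; print(c,[np.linalg.norm(P[i]-P[i-1]) for i in range(4)])
for u in (P[1]-P[0],P[2]-P[3]): print(np.degrees(np.arctan2(u[1],u[0])))
for u in (P[0]-P[3],P[1]-P[2]): print(np.degrees(np.arctan2(u[1],u[0]))-90)
a=np.array([.59815-.50176,.18112-.15200]); print("arms",np.degrees(np.arctan2(a[1],a[0])), (.59815+.50176)/2,(.18112+.152)/2)
E
```

```text
[0.54828989 0.16575119 0.076     ] [np.float64(0.035261476586987237), np.float64(0.03526554037610945), np.float64(0.03487099134153159), np.float64(0.03548144151222037)]
15.803030472357232
16.43701879786313
16.187813210338973
16.54331324750818
arms 16.809883169979845 0.549955 0.16655999999999999
```

>>> {"name": "move_arm", "arguments": {
  "targets": [
    [0, 0, 0, -0.984],
    [0, 0, 0, -0.984],
    [0, 0, 0, -0.984],
    [0, 0, 0, -0.984],
    [0, 0, 0, -0.984],
    [0, 0, 0, -0.984],
    [0, 0, 0, -0.984]
  ],
  "claw": 60
}}

```text
clock: 7.13
ee_pos: [0.4081, 0.1333, 0.2189]
ee_rot: [-179.9, -0.1, 127.9]
wrist_force: [-0.4, 0.1, -0.0]
opening: 0.0602
gripper_force: 0.0
```

>>> {"name": "move_arm", "arguments": {
  "targets": [
    [0, 0, 0, -0.984],
    [0, 0, 0, -0.984],
    [0, 0, 0, -0.984],
    [0, 0, 0, -0.984],
    [0, 0, 0, -0.984],
    [0, 0, 0, -0.984],
    [0, 0, 0, -0.984]
  ]
}}

```text
clock: 7.72
ee_pos: [0.4081, 0.1333, 0.2189]
ee_rot: [-180.0, -0.1, 162.4]
wrist_force: [-0.1, 0.1, 0.3]
opening: 0.0601
gripper_force: 0.0
```

>>> {"name": "move_arm", "arguments": {
  "targets": [
    [0, 0, 0, -0.984],
    [0, 0, 0, -0.984],
    [0, 0, 0, -0.984],
    [0, 0, 0, -0.984],
    [0, 0, 0, -0.984],
    [0, 0, 0, -0.984],
    [0, 0, 0, -0.984],
    [0, 0, 0, 0]
  ]
}}

```text
clock: 8.38
ee_pos: [0.4082, 0.1332, 0.219]
ee_rot: [180.0, -0.1, -163.2]
wrist_force: [-0.3, 0.2, -0.5]
opening: 0.0598
gripper_force: 0.0
```

```bash
python3 - <<'E'
from h import *
o=get_obs(); print(o["ee_pos"],o["ee_rot"],o["q"]); print(go([.549,.166,.052]))
E
```

```text
[0.408164   0.13323435 0.21898629] [ 1.79961930e+02 -9.12105312e-02 -1.63223261e+02] [ 8.28435245e+00  7.14764982e+00 -2.41837382e+01  5.87644445e+01
  2.41831170e-02 -8.49237598e+00]
[-3.61411981 -0.23477765  4.16875399]
```

>>> {"name": "move_arm", "arguments": {
  "targets": [
    [-0.9, -0.06, 0, 0.08],
    [-0.9, -0.06, 0, 0],
    [-0.9, -0.06, 0, 0],
    [-0.91, -0.06, 0.3, 0],
    [0, 0, 0.9, 0],
    [0, 0, 0.9, 0],
    [0, 0, 0.9, 0],
    [0, 0, 0.7, 0]
  ]
}}

```text
clock: 9.05
ee_pos: [0.5485, 0.1641, 0.0683]
ee_rot: [180.0, -0.2, -164.0]
wrist_force: [-0.1, 0.6, -0.5]
opening: 0.0599
gripper_force: 0.0
```

>>> {"name": "move_arm", "arguments": {
  "targets": [
    [0, 0, 0.47, 0],
    [0, 0, 0, 0],
    [0, 0, 0, 0]
  ]
}}

```text
clock: 9.3
ee_pos: [0.5491, 0.1639, 0.052]
ee_rot: [180.0, -0.2, -164.0]
wrist_force: [0.6, -0.2, 0.3]
opening: 0.06
gripper_force: 0.0
```

>>> {"name": "move_arm", "arguments": {
  "targets": [
    [0, 0, 0, 0],
    [0, 0, 0, 0],
    [0, 0, 0, 0],
    [0, 0, 0, 0],
    [0, 0, 0, 0]
  ],
  "claw": 0,
  "squeeze": 90
}}

```text
clock: 9.72
ee_pos: [0.5518, 0.1639, 0.0549]
ee_rot: [-180.0, 0.2, -163.9]
wrist_force: [0.5, 0.6, 6.8]
opening: 0.0348
gripper_force: 90.7
```

>>> {"name": "move_arm", "arguments": {
  "targets": [
    [0, 0, -0.3, 0],
    [0, 0, -0.7, 0],
    [0, 0, -0.8, 0],
    [0, 0, -0.8, 0],
    [0, 0, -0.8, 0],
    [0, 0, -0.8, 0],
    [0, 0, -0.8, 0],
    [0, 0, 0, 0]
  ]
}}

```text
clock: 10.38
ee_pos: [0.5529, 0.1639, 0.26]
ee_rot: [-179.9, 0.6, -163.9]
wrist_force: [0.5, 0.1, -3.3]
opening: 0.0347
gripper_force: 90.7
```

```bash
python3 - <<'E'
from h import *
o=get_obs(); print(o["ee_pos"],o["ee_rot"],o["q"],o["wrist_force"])
t=camera("top"); cv2.imwrite("pics/t3.png",t)
t=cv2.imread("pics/top0.png")
ci=camera_info("top"); cs=camera_info("scene")
# black specimen stage top: min area rect of dark pixels in world plane z=.21
for n,c,box in(("top",ci,(380,80,520,175)),("scene",cs,(310,225,420,360))):
    im=cv2.imread(f"pics/{n}0.png"); g=im.max(2); x0,y0,x1,y1=box
    m=np.zeros_like(g); m[y0:y1,x0:x1]=(g[y0:y1,x0:x1]<60)*255
    m=cv2.morphologyEx(m,cv2.MORPH_OPEN,np.ones((3,3)))
    q=max(cv2.findContours(m,0,2)[0],key=cv2.contourArea); h=cv2.convexHull(q)
    print(n,cv2.approxPolyDP(h,3,True)[:,0].tolist())
E
```

```text
[0.55287843 0.16386728 0.25999557] [-179.9301985     0.57056155 -163.9258988 ] [ 9.24734654e+00  2.13184602e+01  1.04735736e+00  6.91540838e+01
 -1.48647318e-03 -6.82641456e+00] [ 0.53808856  0.1106622  -3.2501861 ]
top [[402, 92], [500, 110], [494, 163], [394, 145]]
scene [[359, 238], [407, 258], [371, 343], [318, 318]]
```

```bash
python3 - <<'E'
from h import *
ci=camera_info("top"); cs=camera_info("scene")
for c,L in((ci,[(402,92),(500,110),(494,163),(394,145)]),(cs,[(359,238),(407,258),(371,343),(318,318)])):
    P=[onz(c,*p,.21) for p in L]
    print(np.round(P,3).tolist())
    for i in range(4):
        d=P[(i+1)%4]-P[i]; print(np.round(np.degrees(np.arctan2(d[1],d[0])),1),round(float(np.linalg.norm(d)),3))
# collar centre: fit ellipse of dark pixels
for n,c,box in(("top",ci,(402,226,442,268)),("scene",cs,(250,236,290,270))):
    im=cv2.imread(f"pics/{n}0.png"); g=im.max(2); x0,y0,x1,y1=box
    m=np.zeros_like(g); m[y0:y1,x0:x1]=(g[y0:y1,x0:x1]<70)*255
    q=cv2.convexHull(np.vstack(cv2.findContours(m,0,2)[0])); e=cv2.fitEllipse(q); print(n,e,onz(c,*e[0],.14))
E
```

```text
[[0.824, -0.101, 0.21], [0.83, -0.286, 0.21], [0.725, -0.288, 0.21], [0.719, -0.105, 0.21]]
-88.1 0.185
-178.9 0.104
92.1 0.183
2.1 0.105
[[0.726, -0.113, 0.21], [0.828, -0.11, 0.21], [0.831, -0.29, 0.21], [0.729, -0.294, 0.21]]
2.1 0.101
-88.8 0.18
-177.7 0.102
91.0 0.18
top ((420.108642578125, 245.06390380859375), (30.308486938476562, 31.786441802978516), 90.21930694580078) [ 0.5607877  -0.19738954  0.14      ]
scene ((269.852294921875, 254.03872680664062), (19.898038864135742, 27.241344451904297), 51.23408508300781) [ 0.56245261 -0.20104153  0.14      ]
```

>>> {"name": "move_arm", "arguments": {
  "targets": [
    [0.26, -0.9, -0.4, 0],
    [0.26, -0.9, -0.4, 0],
    [-0.6, -0.17, -0.6, 0],
    [-0.85, -0.25, -0.3, 0],
    [-0.85, -0.25, 0, 0],
    [-0.85, -0.25, 0, 0],
    [-0.85, -0.25, 0, 0],
    [0, 0, 0, 0]
  ]
}}

```text
clock: 11.1
ee_pos: [0.7184, 0.0872, 0.3145]
ee_rot: [180.0, -0.2, -164.0]
wrist_force: [-1.2, 0.0, -6.5]
opening: 0.0346
gripper_force: 91.5
```

>>> {"name": "move_arm", "arguments": {
  "targets": [
    [-0.85, -0.25, 0, 0],
    [-0.85, -0.25, 0, 0],
    [-0.85, -0.25, 0, 0]
  ]
}}

```text
clock: 11.35
ee_pos: [0.7703, 0.0872, 0.3207]
ee_rot: [-180.0, 0.2, -163.9]
wrist_force: [1.7, 0.1, -2.1]
opening: 0.0351
gripper_force: 91.3
```

```bash
python3 - <<'E'
from h import *
o=get_obs(); print(o["ee_pos"],o["ee_rot"],o["q"],o["joint_velocities"])
E
```

```text
[0.77025854 0.08717494 0.32070201] [-179.96541289    0.24427218 -163.91986903] [ 1.04852928e+00  5.45986605e+01  7.04634634e+01  1.05619919e+02
  2.99485767e-02 -1.50314640e+01] [ -1.19009432  54.78406406 114.01327152  51.74701966   0.36115876
  -0.9828836 ]
```

>>> {"name": "move_arm", "arguments": {
  "targets": [
    [-0.5, -0.15, 0, 0],
    [-0.5, -0.15, 0, 0],
    [-0.5, -0.15, 0, 0],
    [-0.5, -0.15, 0, 0]
  ]
}}

```text
clock: 11.68
ee_pos: [0.8123, 0.0817, 0.2987]
ee_rot: [-179.3, 3.4, -163.9]
wrist_force: [0.2, -0.1, -3.2]
opening: 0.0347
gripper_force: 92.4
```

```bash
python3 - <<'E'
from h import *
o=get_obs(); print(o["ee_pos"],o["ee_rot"],o["q"],o["joint_velocities"])
E
```

```text
[0.8122905  0.0816841  0.29870554] [-179.31534395    3.3594982  -163.89717991] [  0.52517868  59.73462097  78.15132903 104.99678097   0.24210121
 -15.5503357 ] [ -1.46406965   3.15178014   1.57604791 -14.56067021   0.68136808
  -1.54495416]
```

>>> {"name": "move_arm", "arguments": {
  "targets": [
    [-0.5, -0.15, -0.3, 0],
    [-0.5, -0.15, -0.3, 0],
    [-0.5, -0.15, -0.3, 0],
    [-0.5, -0.15, -0.3, 0],
    [-0.5, -0.15, -0.3, 0],
    [-0.5, -0.15, -0.3, 0]
  ]
}}

```text
clock: 12.18
ee_pos: [0.8433, 0.0718, 0.3361]
ee_rot: [-177.9, 9.6, -163.7]
wrist_force: [-0.1, 0.3, -3.8]
opening: 0.035
gripper_force: 92.4
```

```bash
python3 - <<'E'
from h import *
o=get_obs(); print(o["ee_pos"],o["ee_rot"],o["q"],o["joint_velocities"])
E
```

```text
[0.84326109 0.07184095 0.33610148] [-177.91278699    9.61554421 -163.73653718] [ -0.3472566   57.43747887  78.25003128 101.00234998   0.73442382
 -16.37211778] [-1.58278243 -4.22166973 -0.21566444 -7.95053809  1.14815709 -1.44727565]
```

>>> {"name": "move_arm", "arguments": {
  "targets": [
    [-0.5, -0.15, -0.3, 0],
    [-0.5, -0.15, -0.3, 0],
    [-0.5, -0.15, -0.3, 0],
    [-0.5, -0.15, -0.3, 0],
    [-0.5, -0.15, -0.3, 0],
    [-0.5, -0.15, -0.3, 0],
    [-0.5, -0.15, -0.3, 0],
    [-0.5, -0.15, -0.3, 0]
  ]
}}

```text
clock: 12.85
ee_pos: [0.8759, 0.0604, 0.396]
ee_rot: [-175.9, 17.6, -163.3]
wrist_force: [-0.5, -1.0, -3.5]
opening: 0.0349
gripper_force: 92.4
```

```bash
cat >> h.py <<'E'
def st():
    o=get_obs(); M=R.from_euler("xyz",o["ee_rot"],degrees=True).as_matrix(); z=M[:,2]
    print(np.round(o["clock"],2),np.round(o["ee_pos"],4),"tilt",round(np.degrees(np.arccos(-z[2])),2),"az",round(np.degrees(np.arctan2(z[1],z[0])),2),"q",np.round(o["q"],1)); print(np.round(M,3).tolist())
E
python3 -c "from h import *; st()"
```

```text
12.85 [0.8759 0.0604 0.396 ] tilt 18.08 az 3.42 q [ -1.4  54.   78.2  96.2   1.5 -17.2]
[[-0.913, -0.266, 0.31], [-0.274, 0.962, 0.019], [-0.303, -0.068, -0.951]]
```

>>> {"name": "move_arm", "arguments": {
  "targets": [
    [-0.5, 0.1, -0.3, 0],
    [-0.5, 0.1, -0.3, 0],
    [-0.5, 0.1, -0.3, 0],
    [-0.5, 0.1, -0.3, 0]
  ]
}}

```text
clock: 13.18
ee_pos: [0.8812, 0.0941, 0.4322]
ee_rot: [-175.0, 21.3, -162.9]
wrist_force: [0.3, 0.7, -3.5]
opening: 0.0343
gripper_force: 92.4
```

```bash
python3 -c "from h import *; st()"
```

```text
13.18 [0.8812 0.0941 0.4322] tilt 21.89 az 3.57 q [  1.   52.   78.2  94.4   0.9 -14.9]
[[-0.89, -0.262, 0.372], [-0.273, 0.962, 0.023], [-0.364, -0.081, -0.928]]
```

>>> {"name": "move_arm", "arguments": {
  "targets": [
    [0.31, -0.75, -0.06, 0],
    [0.31, -0.75, -0.06, 0],
    [0.31, -0.75, -0.06, 0],
    [0.31, -0.75, -0.06, 0],
    [0.31, -0.75, -0.06, 0],
    [-0.42, -0.21, -0.3, 0],
    [-0.42, -0.21, -0.3, 0],
    [-0.42, -0.21, -0.3, 0]
  ]
}}

```text
clock: 13.85
ee_pos: [0.8712, -0.0734, 0.4513]
ee_rot: [-174.8, 21.9, -163.1]
wrist_force: [-6.7, 1.6, -8.8]
opening: 0.0345
gripper_force: 93.3
```

```bash
python3 -c "from h import *; st()"
```

```text
13.85 [ 0.8712 -0.0734  0.4513] tilt 22.5 az 3.33 q [-11.7  50.4  77.9  95.7   5.7 -26.5]
[[-0.887, -0.258, 0.382], [-0.27, 0.963, 0.022], [-0.374, -0.083, -0.924]]
```

>>> {"name": "move_arm", "arguments": {
  "targets": [
    [-0.42, -0.21, -0.3, 0],
    [-0.42, -0.21, -0.3, 0],
    [-0.42, -0.21, -0.3, 0],
    [-0.42, -0.21, -0.3, 0]
  ]
}}

```text
clock: 14.18
ee_pos: [0.8772, -0.0823, 0.5027]
ee_rot: [-172.4, 26.6, -162.3]
wrist_force: [-1.0, -0.7, -3.4]
opening: 0.0349
gripper_force: 93.4
```

```bash
python3 -c "from h import *; st()"
```

```text
14.18 [ 0.8772 -0.0823  0.5027] tilt 27.62 az 1.21 q [-12.3  47.7  78.3  93.7   6.2 -26.8]
[[-0.851, -0.246, 0.464], [-0.272, 0.962, 0.01], [-0.448, -0.118, -0.886]]
```

```bash
python3 -c "
from h import *
st(); g=go([.606,-.174,.250]); print(g,g/11)"
```

```text
14.18 [ 0.8772 -0.0823  0.5027] tilt 27.62 az 1.21 q [-12.3  47.7  78.3  93.7   6.2 -26.8]
[[-0.851, -0.246, 0.464], [-0.272, 0.962, 0.01], [-0.448, -0.118, -0.886]]
[9.22924711 0.20204513 2.43251539] [0.83902246 0.01836774 0.22113776]
```

>>> {"name": "move_arm", "arguments": {
  "targets": [
    [0.84, 0.02, 0.22, 0],
    [0.84, 0.02, 0.22, 0],
    [0.84, 0.02, 0.22, 0],
    [0.84, 0.02, 0.22, 0],
    [0.84, 0.02, 0.22, 0],
    [0.84, 0.02, 0.22, 0]
  ]
}}

```text
clock: 14.68
ee_pos: [0.7901, -0.1177, 0.4207]
ee_rot: [-172.4, 26.7, -162.2]
wrist_force: [1.7, -0.5, -2.8]
opening: 0.0345
gripper_force: 93.5
```

>>> {"name": "move_arm", "arguments": {
  "targets": [
    [0.84, 0.02, 0.22, 0],
    [0.84, 0.02, 0.22, 0],
    [0.84, 0.02, 0.22, 0],
    [0.84, 0.02, 0.22, 0],
    [0.84, 0.02, 0.22, 0],
    [0, 0, 0, 0],
    [0, 0, 0, 0]
  ]
}}

```text
clock: 15.27
ee_pos: [0.6645, -0.1593, 0.304]
ee_rot: [-172.6, 26.4, -162.5]
wrist_force: [0.5, -0.4, -3.2]
opening: 0.0347
gripper_force: 93.3
```

```bash
python3 - <<'E'
from h import *
st(); ci=camera_info("wrist"); im=camera("wrist"); cv2.imwrite("pics/w4.png",im); print(ci["position"],ci["rotation"], proj(ci,[.548,-.1985,.165]),proj(ci,[.5605,-.198,.14]))
E
```

```text
15.27 [ 0.6645 -0.1593  0.304 ] tilt 27.3 az 1.23 q [-25.1  12.8 -11.2  41.2  11.7 -38.3]
[[-0.854, -0.244, 0.459], [-0.27, 0.963, 0.01], [-0.444, -0.115, -0.889]]
[ 0.54798706 -0.17848901  0.39417971] [138.41113064   6.61804509 104.16572508] (np.float64(336.89652400577256), np.float64(-84.30472143183255)) (np.float64(335.64567772025873), np.float64(-57.59213820035933))
```

View pics/w4.png

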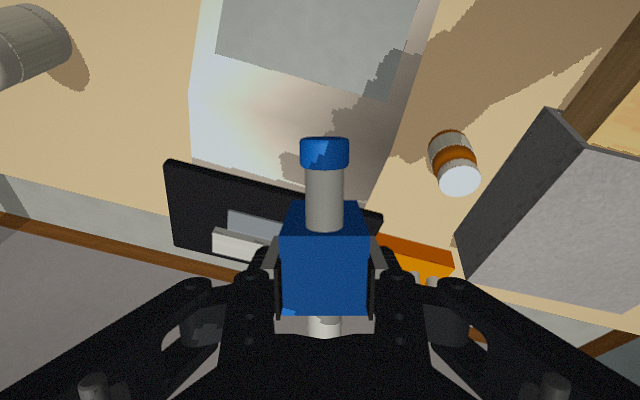

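The T-handle sits squarely in the grip. The spindle is still above the picture's top edge because the last move fell short on joint speed.

```bash
python3 - <<'E'
from h import *
o=get_obs(); M=R.from_euler("xyz",o["ee_rot"],degrees=True).as_matrix(); ci=camera_info("wrist")
for c in[(.07,0,.06),(.09,0,.06),(.09,0,.08),(.1,0,.08),(.1,0,.108)]: print(c,proj(ci,o["ee_pos"]+M@np.array(c)))
c=M.T@(np.array(ci["position"])-o["ee_pos"]); print("cam in tool",c)
t=np.array([.548,-.1985,.165])-M@np.array([.09,0,.065]); print(t,go(t))
E
```

```text
(0.07, 0, 0.06) (np.float64(324.7364655468085), np.float64(107.32127052681894))
(0.09, 0, 0.06) (np.float64(324.71653094215964), np.float64(71.63162467035579))
(0.09, 0, 0.08) (np.float64(324.6523858184478), np.float64(75.955615993973))
(0.1, 0, 0.08) (np.float64(324.64212769502603), np.float64(59.25065809913477))
(0.1, 0, 0.108) (np.float64(324.5711084400539), np.float64(66.1293202752181))
cam in tool [ 0.06469957 -0.00041601 -0.13375345]
[ 0.59470711 -0.1746528   0.26285069] [2.11945393 0.20698974 0.12561756]
```

>>> {"name": "move_arm", "arguments": {
  "targets": [
    [0.42, 0.04, 0.03, 0],
    [0.43, 0.04, 0.03, 0],
    [0.43, 0.04, 0.03, 0],
    [0.42, 0.04, 0.03, 0],
    [0.42, 0.04, 0, 0],
    [0, 0, 0, 0],
    [0, 0, 0, 0]
  ]
}}

```text
clock: 15.9
ee_pos: [0.5956, -0.1751, 0.2634]
ee_rot: [-172.4, 26.5, -162.3]
wrist_force: [0.2, -1.0, -3.2]
opening: 0.0347
gripper_force: 93.4
```

```bash
python3 - <<'E'
from h import *
st(); ci=camera_info("wrist"); im=camera("wrist"); cv2.imwrite("pics/w5.png",im); u,v=proj(ci,[.548,-.1985,.165]); print(u,v)
x,y=int(u)-50,max(0,int(v)-55); print(x,y)
cv2.imwrite("pics/c5.png",cv2.resize(im[y:y+100,x:x+130],None,fx=6,fy=6,interpolation=cv2.INTER_CUBIC))
E
```

```text
15.9 [ 0.5956 -0.1751  0.2634] tilt 27.52 az 1.07 q [-30.3   7.8 -23.7  34.5  13.9 -43.2]
[[-0.852, -0.245, 0.462], [-0.272, 0.962, 0.009], [-0.447, -0.118, -0.887]]
326.12108337092434 71.1113742295322
276 16
```

View pics/c5.png

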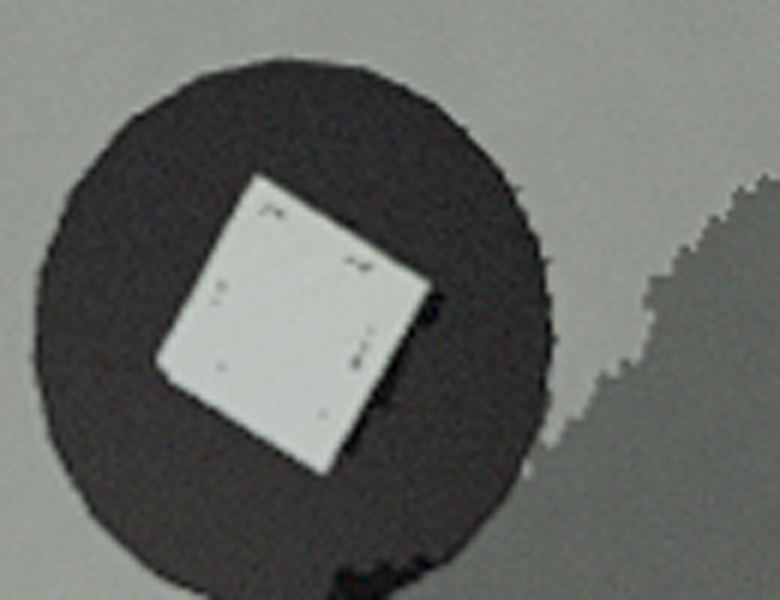

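The crop shows the square spindle almost end-on. Its corners are at crop (257,173), (430,285), (326,474) and (157,360), at scale 6 and offset (276,16). It is centred in the black collar.

```bash
cat > sp.py <<'E'
from h import *
def spindle(im,ci,C,yaw=1.7,tilt=26,verbose=1):
    th,ps=np.radians(tilt),np.radians(yaw); a=np.array([-np.sin(th)*np.cos(ps),-np.sin(th)*np.sin(ps),np.cos(th)])
    g=im.max(2); c0=np.mean(C,0); m=np.zeros_like(g); x,y=map(int,c0)
    y0=max(0,y-55); m[y0:y+42,x-48:x+48]=(g[y0:y+42,x-48:x+48]<75)*255
    n,l,s,_=cv2.connectedComponentsWithStats(m); k=1+np.argmax(s[1:,4]); q=cv2.convexHull(cv2.findContours((l==k).astype(np.uint8),0,2)[0][0])
    q=q[(q[:,0,1]<y+33)]; e=cv2.fitEllipse(q); print("collar",e)
    seat=onz(ci,*e[0],.14)
    def onp(p,h):
        o,d=ray(ci,*p); P=seat+h*a; return o+d*((P-o)@a)/(d@a)
    Q=np.array([onp(p,.024) for p in C]); c=Q.mean(0)
    print("seat",seat,"sq centre resid",c-(seat+.024*a),"sides",[round(float(np.linalg.norm(Q[i]-Q[i-1]))*1e3,1) for i in range(4)])
    o=get_obs(); M=R.from_euler("xyz",o["ee_rot"],degrees=True).as_matrix()
    for i in range(4):
        d=M.T@(Q[i]-Q[i-1]); print("side in tool, deg",round(np.degrees(np.arctan2(d[1],d[0])),2))
    print("axis -a in tool",M.T@-a,"deg off about",np.degrees((M.T@-a)[:2]))
    return seat,a
E
python3 - <<'E'
from sp import *
im=cv2.imread("pics/w5.png"); ci=camera_info("wrist")
C=[(276+x/6-.4,16+y/6-.4) for x,y in[(257,173),(430,285),(326,474),(157,360)]]
s,a=spindle(im,ci,C)
E
```

```text
collar ((324.5909729003906, 71.83690643310547), (86.32102966308594, 92.41473388671875), 179.45399475097656)
seat [ 0.558612   -0.19998926  0.14      ] sq centre resid [0.00109801 0.00043719 0.00054163] sides [20.1, 20.2, 20.8, 20.5]
side in tool, deg 30.66
side in tool, deg 120.84
side in tool, deg -150.1
side in tool, deg -57.29
axis -a in tool [0.02497956 0.01163076 0.9996203 ] deg off about [1.43122316 0.6663936 ]
```

```bash
python3 - <<'E'
from h import *
im=cv2.imread("pics/w5.png"); b=im[...,0].astype(int); r=im[...,2].astype(int)
for u in(290,300,352,360): print(u,[(v,int(b[v-1:v+2,u-1:u+2].mean()),int(r[v-1:v+2,u-1:u+2].mean())) for v in list(range(196,246,3))+list(range(300,324,2))])
for v in(250,280,300): print(v,[(u,int(b[v,u]),int(r[v,u])) for u in list(range(268,288,2))+list(range(360,382,2))])
o=get_obs(); M=R.from_euler("xyz",o["ee_rot"],degrees=True).as_matrix(); ci=camera_info("wrist")
for x in(-.018,.018): 
  for y in(-.018,.018): print(x,y,[np.round(proj(ci,o["ee_pos"]+M@np.array([x,y,z])),1).tolist() for z in(-.021,-.024)])
print("cap end",proj(ci,o["ee_pos"]+M@np.array([.055,0,-.009])))
m=(b>r+40); m[320:]=0; m[:,:275]=0;m[:,375:]=0
ys=np.where(m[:,310:338].any(1))[0]; print("cap top row",ys.min())
xs=np.where(m[150:160].any(0))[0]; print("cap cols",xs.min(),xs.max())
E
```

```text
290 [(196, 149, 173), (199, 152, 178), (202, 135, 151), (205, 103, 91), (208, 72, 24), (211, 65, 2), (214, 66, 7), (217, 65, 6), (220, 66, 7), (223, 66, 7), (226, 66, 9), (229, 65, 5), (232, 65, 6), (235, 84, 12), (238, 122, 19), (241, 122, 22), (244, 122, 18), (300, 123, 22), (302, 121, 20), (304, 121, 21), (306, 121, 22), (308, 141, 27), (310, 177, 37), (312, 175, 36), (314, 172, 40), (316, 143, 103), (318, 131, 122), (320, 140, 132), (322, 124, 126)]
300 [(196, 142, 167), (199, 128, 140), (202, 66, 6), (205, 67, 8), (208, 67, 10), (211, 65, 7), (214, 67, 6), (217, 66, 5), (220, 68, 12), (223, 67, 9), (226, 66, 6), (229, 65, 6), (232, 67, 9), (235, 83, 8), (238, 122, 21), (241, 121, 18), (244, 122, 22), (300, 122, 23), (302, 122, 21), (304, 122, 21), (306, 121, 20), (308, 122, 23), (310, 121, 24), (312, 121, 22), (314, 120, 26), (316, 128, 97), (318, 131, 122), (320, 132, 123), (322, 132, 124)]
352 [(196, 95, 96), (199, 88, 76), (202, 66, 6), (205, 66, 8), (208, 66, 7), (211, 67, 8), (214, 67, 8), (217, 67, 8), (220, 65, 4), (223, 67, 10), (226, 66, 6), (229, 66, 5), (232, 66, 5), 
[... 1250 characters left out ...]
 (370, 24, 21), (372, 30, 34), (374, 16, 27), (376, 17, 13), (378, 19, 13), (380, 17, 9)]
300 [(268, 22, 18), (270, 21, 21), (272, 13, 3), (274, 24, 23), (276, 35, 36), (278, 21, 30), (280, 18, 17), (282, 69, 4), (284, 120, 17), (286, 125, 30), (360, 118, 12), (362, 121, 22), (364, 123, 21), (366, 60, 16), (368, 11, 15), (370, 31, 29), (372, 23, 31), (374, 23, 20), (376, 26, 19), (378, 18, 23), (380, 14, 15)]
-0.018 -0.018 [[282.5, 320.1], [281.6, 324.7]]
-0.018 0.018 [[368.1, 320.1], [369.1, 324.7]]
0.018 -0.018 [[279.1, 240.5], [278.0, 243.5]]
0.018 0.018 [[371.5, 240.4], [372.6, 243.4]]
cap end (np.float64(325.1789665453591), np.float64(141.7275273316595))
cap top row 137
cap cols 300 348
```

Measured in the wrist picture, the hub centre sits at tool (+2.1, −0.4) mm with its underside at z = +33 mm. Next I turn the tool by 31°.

>>> {"name": "move_arm", "arguments": {
  "targets": [
    [0, 0, 0, 0.89],
    [0, 0, 0, 0.89],
    [0, 0, 0, 0.89],
    [0, 0, 0, 0.89],
    [0, 0, 0, 0.88],
    [0, 0, 0, 0.88],
    [0, 0, 0, 0.88],
    [0, 0, 0, 0]
  ]
}}

```text
clock: 16.62
ee_pos: [0.596, -0.1747, 0.2629]
ee_rot: [171.6, 26.3, 162.8]
wrist_force: [0.2, -0.2, -3.5]
opening: 0.0345
gripper_force: 93.5
```

```bash
cat >> h.py <<'E'
def hub(S,a,h):
    "tool shift (units) bringing hub origin to S+h*a"
    o=get_obs(); M=R.from_euler("xyz",o["ee_rot"],degrees=True).as_matrix()
    p=o["ee_pos"]+M@np.array([.0021,-.0004,.033]); d=M.T@(S+h*a-p); print("hub rel seat along axis mm",round((p-S)@a*1e3,2),"shift mm",np.round(d*1e3,2)); return d/.04
S=np.array([.5591,-.1998,.1403]); a26=np.array([-.4382,-.0130,.8988])
E
python3 -c "
from h import *
st(); print(hub(S,a26,.045)); ci=camera_info('wrist')
im=camera('wrist'); cv2.imwrite('pics/w6.png',im); print(proj(ci,S),proj(ci,S+.028*a26))"
```

```text
16.62 [ 0.596  -0.1747  0.2629] tilt 27.48 az 1.17 q [-30.2   7.9 -23.6  34.5  13.9 -12. ]
[[-0.857, 0.231, 0.461], [0.265, 0.964, 0.009], [-0.443, 0.13, -0.887]]
hub rel seat along axis mm 60.65 shift mm [ 75.95 -48.14  13.51]
[ 1.89879983 -1.2034103   0.33781999]
(np.float64(253.3501721183555), np.float64(94.56452021784796)) (np.float64(243.4063527331523), np.float64(92.68810784169133))
```

>>> {"name": "move_arm", "arguments": {
  "targets": [
    [0.38, -0.24, 0, 0],
    [0.38, -0.24, 0, 0],
    [0.38, -0.24, 0, 0],
    [0.38, -0.24, 0.1, 0],
    [0.38, -0.24, 0.24, 0],
    [0, 0, 0, 0],
    [0, 0, 0, 0]
  ]
}}

```text
clock: 17.25
ee_pos: [0.5244, -0.2009, 0.2096]
ee_rot: [171.7, 26.1, 163.0]
wrist_force: [0.3, -0.2, -3.3]
opening: 0.0346
gripper_force: 93.4
```

```bash
python3 -c "
from h import *
st(); print(hub(S,a26,.026))
z=lambda im,x,y,w,h,k:cv2.resize(im[y:y+h,x:x+w],None,fx=k,fy=k,interpolation=cv2.INTER_CUBIC)
s=camera('scene');w=camera('wrist');im=np.zeros((600,800,3),np.uint8); im[:300,:480]=cv2.resize(w,(480,300)); im[300:]=z(s,217,190,133,50,6)[:300,:800] if 0 else cv2.resize(s[205:280,200:400],(800,300),interpolation=cv2.INTER_CUBIC)
cv2.imwrite('pics/c7.png',im); o=get_obs(); print(o['wrist_force'])"
```

```text
17.25 [ 0.5244 -0.2009  0.2096] tilt 27.33 az 1.27 q [-38.    5.4 -35.   27.8  16.9 -19.7]
[[-0.859, 0.228, 0.459], [0.262, 0.965, 0.01], [-0.441, 0.129, -0.888]]
hub rel seat along axis mm 44.48 shift mm [-1.69  0.56 18.53]
[-0.04224419  0.0141228   0.46321753]
[ 0.27259734  0.30429904 -3.48907306]
```

View pics/c7.png

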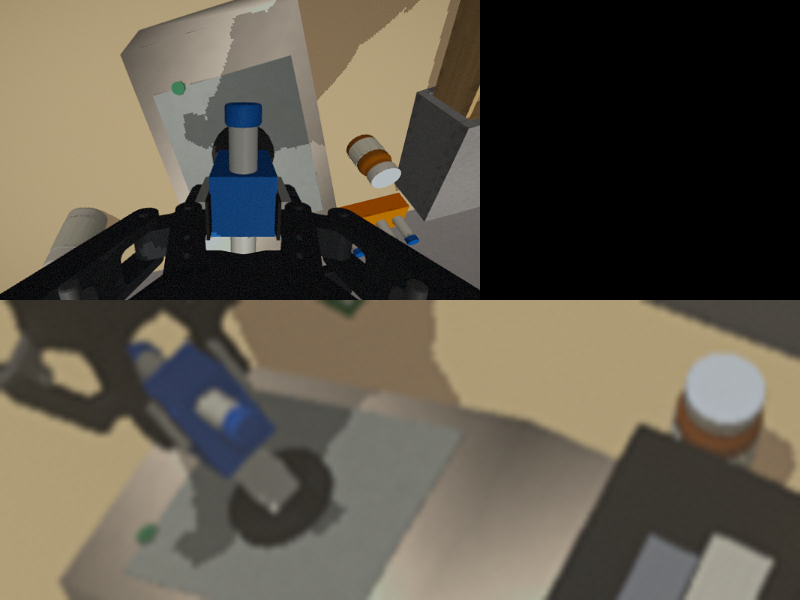

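The T-handle hangs right above the spindle tip with the axes in line. I'll lower it onto the tip.

>>> {"name": "move_arm", "arguments": {
  "targets": [
    [-0.02, 0.01, 0.15, 0],
    [-0.02, 0, 0.15, 0],
    [0, 0, 0.1, 0],
    [0, 0, 0.06, 0],
    [0, 0, 0, 0]
  ]
}}

```text
clock: 17.77
ee_pos: [0.534, -0.2, 0.1929]
ee_rot: [171.7, 26.1, 163.0]
wrist_force: [0.3, -0.5, -3.5]
opening: 0.0347
gripper_force: 93.4
```

```bash
python3 -c "
from h import *
o=get_obs(); print(o['wrist_force'],o['moment']); print(hub(S,a26,.016)); print(hub(S,a26,0))"
```

```text
[ 0.2511921  -0.48795511 -3.54971355] [-0.03901945  0.80852142 -0.05601751]
hub rel seat along axis mm 25.27 shift mm [-0.82 -0.44  9.29]
[-0.02041173 -0.01092298  0.23220517]
hub rel seat along axis mm 25.27 shift mm [-0.47 -0.5  25.28]
[-0.0117054  -0.01258673  0.63211288]
```

>>> {"name": "move_arm", "arguments": {
  "targets": [
    [-0.02, -0.01, 0.1, 0],
    [0, 0, 0.1, 0],
    [0, 0, 0.05, 0],
    [0, 0, 0, 0]
  ]
}}

```text
clock: 18.1
ee_pos: [0.5392, -0.2008, 0.1846]
ee_rot: [171.7, 26.1, 162.9]
wrist_force: [-0.8, -0.2, -4.9]
opening: 0.0348
gripper_force: 93.5
```

```bash
python3 -c "
from h import *
o=get_obs(); print(o['wrist_force'],o['moment']); print(hub(S,a26,0));st()"
```

```text
[-0.77400481 -0.15403482 -4.87755066] [-0.0426062   1.01174549  0.05426109]
hub rel seat along axis mm 15.54 shift mm [ 0.53  0.2  15.53]
[0.01323905 0.00512222 0.38836601]
18.1 [ 0.5392 -0.2008  0.1846] tilt 27.29 az 1.35 q [-36.8   8.5 -35.8  23.7  16.5 -18.5]
[[-0.859, 0.229, 0.458], [0.263, 0.965, 0.011], [-0.44, 0.13, -0.889]]
```

Already 12 mm on, with almost no force, so I keep going.

>>> {"name": "move_arm", "arguments": {
  "targets": [
    [0.01, 0, 0.1, 0],
    [0, 0, 0.1, 0],
    [0, 0, 0.08, 0],
    [0, 0, 0, 0]
  ]
}}

```text
clock: 18.43
ee_pos: [0.5441, -0.2006, 0.1744]
ee_rot: [171.7, 26.1, 162.9]
wrist_force: [0.1, 0.7, -4.8]
opening: 0.0345
gripper_force: 93.6
```

>>> {"name": "move_arm", "arguments": {
  "targets": [
    [0, 0, 0.06, 0],
    [0, 0, 0.06, 0],
    [0, 0, 0.05, 0],
    [0, 0, 0, 0],
    [0, 0, 0, 0]
  ]
}}

```text
clock: 18.85
ee_pos: [0.5469, -0.2007, 0.1705]
ee_rot: [171.7, 26.2, 163.0]
wrist_force: [-20.2, 5.0, 23.0]
opening: 0.0348
gripper_force: 97.8
```

```bash
python3 -c "
from h import *
o=get_obs(); print(o['wrist_force'],o['moment']); print(hub(S,a26,0));st()"
```

```text
[-20.21328594   4.96735484  22.990743  ] [0.7179841  2.50676838 0.53296132]
hub rel seat along axis mm -0.5 shift mm [ 0.99  0.15 -0.52]
[ 0.02482829  0.00379008 -0.01306206]
18.85 [ 0.5469 -0.2007  0.1705] tilt 27.38 az 1.2 q [-36.2  10.2 -36.3  21.2  16.2 -17.9]
[[-0.858, 0.229, 0.46], [0.263, 0.965, 0.01], [-0.441, 0.129, -0.888]]
```

It is seated: contact force about 33 N at −0.5 mm. I loosen the grip while still pressing so that the hub lines itself up, then release.

>>> {"name": "move_arm", "arguments": {
  "targets": [
    [0, 0, 0, 0],
    [0, 0, 0, 0]
  ],
  "squeeze": 20
}}

```text
clock: 19.02
ee_pos: [0.5469, -0.2007, 0.1705]
ee_rot: [171.7, 26.2, 162.9]
wrist_force: [-18.9, 4.4, 21.9]
opening: 0.035
gripper_force: 97.8
```

>>> {"name": "move_arm", "arguments": {
  "targets": [
    [0, 0, 0, 0],
    [0, 0, 0, 0],
    [0, 0, 0, 0],
    [0, 0, 0, 0]
  ],
  "claw": 60
}}

```text
clock: 19.35
ee_pos: [0.5476, -0.2009, 0.1694]
ee_rot: [171.7, 26.2, 163.0]
wrist_force: [-0.4, -0.0, 0.8]
opening: 0.0604
gripper_force: 0.0
```

>>> {"name": "move_arm", "arguments": {
  "targets": [
    [0, 0, -0.3, 0],
    [0, 0, -0.5, 0],
    [0, 0, -0.5, 0],
    [0, 0, -0.4, 0],
    [0, 0, 0, 0],
    [0, 0, 0, 0]
  ]
}}

```text
clock: 19.85
ee_pos: [0.5164, -0.2019, 0.2302]
ee_rot: [171.7, 26.2, 162.9]
wrist_force: [0.0, -0.5, -1.1]
opening: 0.0605
gripper_force: 0.0
```

```bash
python3 - <<'E'
from h import *
st(); o=get_obs(); print(o["wrist_force"]); M=R.from_euler("xyz",o["ee_rot"],degrees=True).as_matrix()
ci=camera_info("wrist"); w=camera("wrist"); s=camera("scene"); cv2.imwrite("pics/w8.png",w)
im=np.zeros((600,800,3),np.uint8); im[:400,:640]=w; im[400:]=cv2.resize(s[215:290,190:350],(800,375))[:200]
cv2.imwrite("pics/c8.png",im)
# predicted hub top corners if home, tool x/y axes projected square to spindle
x=M[:,0]-(M[:,0]@a26)*a26; x/=np.linalg.norm(x); y=np.cross(x,a26)
for h in(.054,.058):
  print(h,[np.round(proj(ci,S+h*a26+.018*(i*x+j*y)),1).tolist() for i,j in((1,-1),(1,1),(-1,1),(-1,-1))])
E
```

```text
19.85 [ 0.5164 -0.2019  0.2302] tilt 27.42 az 1.13 q [-38.8   3.4 -33.8  31.1  17.2 -20.4]
[[-0.858, 0.229, 0.46], [0.263, 0.965, 0.009], [-0.442, 0.129, -0.888]]
[ 0.02757117 -0.46819783 -1.14270751]
0.054 [[294.4, 193.6], [355.1, 193.5], [353.5, 249.0], [296.0, 249.1]]
0.058 [[293.8, 195.5], [355.8, 195.3], [354.2, 251.8], [295.5, 252.0]]
```

View pics/c8.png

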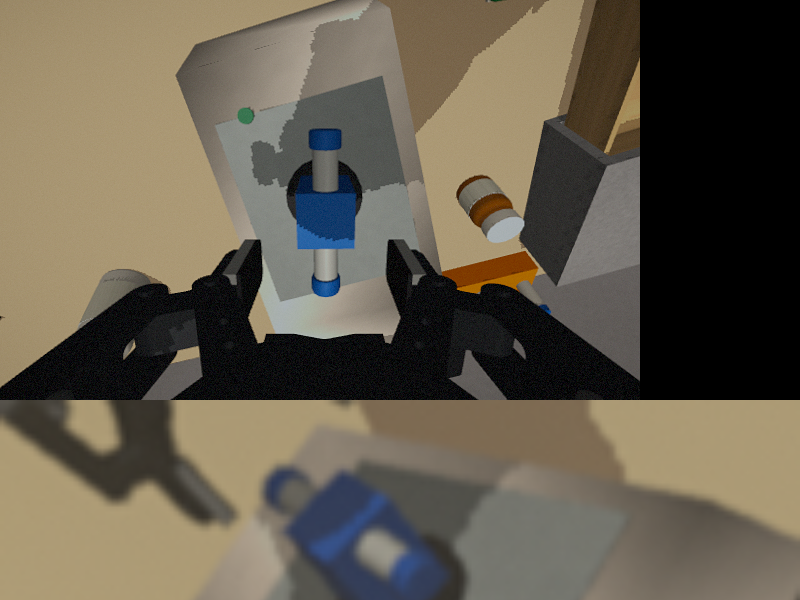

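The hub-top corners, near (296,194) and (355,248), match the prediction for a fully home handle (0.054 m). As a check I press on the top once with closed fingers.

>>> {"name": "move_arm", "arguments": {
  "targets": [
    [0.04, 0, 0, 0],
    [0, 0, 0, 0],
    [0, 0, 0, 0],
    [0, 0, 0.3, 0],
    [0, 0, 0.3, 0],
    [0, 0, 0.18, 0],
    [0, 0, 0.07, 0],
    [0, 0, 0, 0]
  ],
  "claw": 0
}}

```text
clock: 20.62
ee_pos: [0.5299, -0.2002, 0.1976]
ee_rot: [171.7, 26.0, 163.0]
wrist_force: [-0.2, 0.2, 0.1]
opening: -0.0001
gripper_force: 0.0
```

>>> {"name": "move_arm", "arguments": {
  "targets": [
    [0, 0, 0.06, 0],
    [0, 0, 0.06, 0],
    [0, 0, 0.04, 0],
    [0, 0, 0, 0],
    [0, 0, 0, 0]
  ]
}}

```text
clock: 21.03
ee_pos: [0.5324, -0.2009, 0.1957]
ee_rot: [171.8, 26.2, 162.9]
wrist_force: [-33.8, 5.3, 41.6]
opening: 0.0001
gripper_force: 25.9
```

```bash
python3 -c "
from h import *
o=get_obs(); M=R.from_euler('xyz',o['ee_rot'],degrees=True).as_matrix(); print(o['wrist_force'],M.T@o['wrist_force'],'tips above seat',(o['ee_pos']+.008*M[:,2]-S)@a26)"
```

```text
[-33.75333237   5.31972274  41.60898065] [ 11.95383456   2.7046553  -52.42790141] tips above seat 0.05348232546187141
```

>>> {"name": "move_arm", "arguments": {
  "targets": [
    [0, 0, -0.3, 0],
    [0, 0, -0.6, 0],
    [0, 0, -0.6, 0],
    [0, 0, -0.6, 0],
    [0, 0, -0.6, 0],
    [0, 0, -0.6, 0],
    [0, 0, 0, 0],
    [0, 0, 0, 0]
  ]
}}

```text
clock: 21.7
ee_pos: [0.4728, -0.2027, 0.3118]
ee_rot: [171.8, 26.3, 162.9]
wrist_force: [-0.4, -0.1, -0.1]
opening: 0.0001
gripper_force: 0.0
```

```bash
python3 - <<'E'
from h import *
t=camera("top"); s=camera("scene"); o=get_obs(); print(o["ee_pos"],o["wrist_force"],o["clock"])
im=np.zeros((600,800,3),np.uint8); im[:400,:640]=t; im[400:,:600]=cv2.resize(s[130:290,200:520],(600,300))[:200]
cv2.imwrite("pics/c9.png",im)
E
```

```text
[ 0.47239495 -0.20183337  0.30966851] [ 0.98884946 -0.53850849 -0.60783184] 21.8
```

View pics/c9.png

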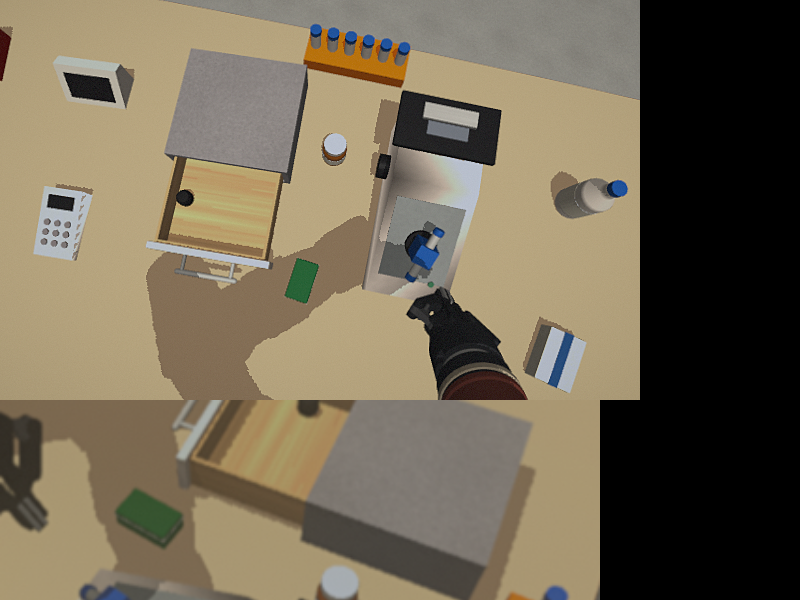

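The drawer is open, the box and jar are where they were, the T-handle is on the spindle, and the arm is clear of everything.

```bash
python3 -c "
from plant import close_job
print(close_job())"
```

```text
the job is handed in; nothing more can be done
None
```

I handed the job in at about 22 s: the drawer is pulled to a hard stop and left open (it moved about 174 mm; I took the rest of the 182 mm to be it starting slightly ajar), the T-handle is pushed home on the spindle (53.5 mm measured against its 54 mm hub under a 52 N press), and the slide box and jar look unmoved.

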